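# Find the hidden catch and open the child-safe cutlery box

### The arm

A 6-joint arm with a two-finger parallel gripper is mounted at the origin on a cart in front of the work surface, level with it; the furniture and walls round the work are solid. World frame = base frame: x ahead of the robot, y to its left, z up, the work surface at z = 0. Lengths are in m, angles in degrees, forces in N, time in s.
With the tool pointing down it reaches from about 0.225 to 0.725 m from the base axis. Payload 3.1 kg.
Tool frame: the origin (TCP) lies at the very end of the fingers, on their centre line; the grasp point (between the pads) lies 19 mm behind it; z points along the fingers, y is the direction in which the jaws open and shut (so a half turn about z gives the same grasp; the last joint's range is limited). The gripper opens to 85 mm and grips with 20 to 120 N. Pads are 22 mm wide; open, the fingers measure 114 mm over their backs; the gripper's body (76 mm by 85 mm) begins 54 mm behind the grasp point. The pads swing forward as they close: fully open they stand 13 mm farther back than shut.
Start: joints at [-78.713, 2.75, 5.684, 92.934, 0, 82.678], TCP at [0.168, -0.498, 0.208] pointing down, gripper open.
Joint ranges: [-166.93, 166.93], [-56.73, 111.36], [-69.38, 81.34], [-121.58, 131.49], [-85.45, 84.26], [-180, 180]. Speed limits (degrees/s): [159.86, 159.86, 180, 180, 180, 180].

### API

Orientations are given as a 3x3 rotation matrix whose columns are the frame's x, y, z axes.
In Python, from cell import read_state, vision, order gives the robot as it stands. The module is installed in compiled form; this text tells all that it offers.
- The arm moves only by the tool step_arm, never from a script. Its argument "steps" is a list of rows, each a list of 2 entries, a list of its own where there are three numbers: the shift along the tool's x, y, z scaled (see below), then the turn about the tool's z scaled (see below). A call has 1 to 5 rows; each row shifts and turns the commanded pose from where the row before left it, along the tool's axes as they then stand; what a row does not reach is not made up. The controller multiplies each number of a shift by 0.1 m and each number of a turn by 180 degrees. A row lasts 1/10 s, in which the tool goes at most 50 mm and 8.59 degrees, less where a joint would pass 70% of its speed; a pose out of reach is approached as far as the arm can. A call with a number of a shift or a turn outside -1 to 1 is refused whole. A call with a gripper value outside its range is refused whole. "fingers" is the closure in counts, from 0 (fully open) to 255 (shut), set as the call begins (left out, the last holds). The fingers move at their own pace and stop on an object; "newtons" is the grip in N (left out, the last holds). Time passes only in rows, so rows that do not move let the fingers close. It gives the time, the measured TCP pose, the force and the opening at its end, in the units of the state.
- read_state(): the state, without advancing time (a new reading comes with each control period).
- vision.capture(name): name is "side" or "top"; returns the picture (384x512x3 uint8, red, green, blue); there is no depth.
- vision.camera_model(name): a dict with "camera_matrix" (3x3 intrinsics, pixels), "origin" and "orientation" of the camera in the world. Camera axes: x right, y up, looking along -z (the intrinsics and any distortion apply to the point x, -y, -z); pixel columns grow to the right and rows downward; lengths in m; the calibration is good to about 2 mm. A picture is of the moment at which its call begins. camera_model takes no time and is no camera call.
- order.finish_job(): hands the job in, once; it reports no verdict.
The state is a dict: "time": time; "joint_positions": joint angles; "joint_velocities": joint speeds; "joint_efforts": joint torques, N m; "position": TCP position; "ee_rot": TCP orientation; "wrist_force": force on the tool from outside, world axes, zero at the start; "wrist_torque": the same for the moment, N m; "grip_width": opening from 0.0 (shut) to 1.0 (fully open).
Only numpy, scipy, OpenCV 4.12 (cv2) and the standard library are available. Lean on these libraries where they do the work, as an engineer would, in place of code of your own. Each camera call takes 0.05 s, during which the arm holds its last target. There are 200 camera calls.

### The job

Open the child-safe cutlery box: feel across the four flush dark tiles on its deck for the one that gives, and press it right down so that the lid springs ajar. Then push the lid up by its free edge with the fingers until it stands wide open, well past 60 degrees, and let it be. Pick nothing up, and leave the teaspoons in the box and the things around it where they are.

Things in the scene. Friction and masses are not known exactly. Their poses are not given: they have to be found in the camera images.
- box: fixed child-safe cutlery box of light wood; its x, from -143 to +81 mm, points roughly to the robot's left, its y (172 mm, +-86) roughly at the robot; 55 mm high; origin on its underside. Its right part (x -143 to -18) is a flat deck with four identical square dark tiles, two by two; its left part is the lid, over a compartment 82 x 156 mm, floor 10 mm above the range top, with two teaspoons.
- catch (a joint): travel of the one sprung tile, m: 0 = at rest, 0.006 = fully pressed (straight down). Spring about 2 N at the start, 4.5 N at the bottom; it comes back when let go. It frees the lid at about 0.004. Which of the four tiles it is changes every time and cannot be seen: the other three are solid and do not give at all.
- lid (a joint): angle of the flat lid, rad: 0 = shut, level with the deck; 1.5 = fully open, nearly upright. 90 mm from hinge to free edge, 155 wide, 8 thick; no handle. Hinge (its left side) along box y at x = +74 mm, 55 mm above the range top. Freed by the catch, it springs up to about 0.43 rad and stays ajar; its light friction hinge (under 0.1 N m) can be pushed on and stays where it is left.
- lid_edge (a point): middle of the lid's free edge, on its upper face (moves with the lid); beside the deck, at box x = -16 mm, when shut
- tile0 (a point): centre of the top face of the tile in place 0 (box x = -51.5 mm, y = +28 mm): a 46 mm square tile in a 48 mm square well, its top 1 mm below the deck, 54 mm above the range top; axes as the box
- tile1 (a point): centre of the top face of the tile in place 1 (box x = -51.5 mm, y = -28 mm): a 46 mm square tile in a 48 mm square well, its top 1 mm below the deck, 54 mm above the range top; axes as the box
- tile2 (a point): centre of the top face of the tile in place 2 (box x = -107.5 mm, y = +28 mm): a 46 mm square tile in a 48 mm square well, its top 1 mm below the deck, 54 mm above the range top; axes as the box
- tile3 (a point): centre of the top face of the tile in place 3 (box x = -107.5 mm, y = -28 mm): a 46 mm square tile in a 48 mm square well, its top 1 mm below the deck, 54 mm above the range top; axes as the box
- teaspoon0: steel teaspoon, 139x30x10 mm, lying along box y in the compartment, the one nearer the deck; origin at the centre of its underside; loose
- teaspoon1: steel teaspoon, 139x30x10 mm, lying along box y in the compartment, the one near the hinge; origin at the centre of its underside; loose
- timer: white wind-up kitchen timer, 66 mm across, 60 mm high; origin at the centre of its underside. Bystander, loose.
- salt: salt grinder, glass foot and steel head, 54 mm across, 136 mm high; origin at the centre of its underside. Bystander, loose.
- spice: spice jar with a green cap, 46 mm across, 106 mm high; origin at the centre of its underside. Bystander, loose.
- bowl: small white bowl with dark lozenges, 73x91 mm, 46 mm high; origin at the centre of its underside. Bystander, loose.
- big_spoon: steel serving spoon, 258x55x17 mm, lying across behind the box; origin at the centre of its underside. Bystander, loose.

How it is judged (in metres and radians):
On the way:
1. the sprung tile is pressed down by more than 4.5 mm (value of joint catch above 0.0045 m), for 0.05 s.
At the end, for the whole second after the job is handed in: The lid stands at rest open by more than 1.0 rad, the sprung tile is back up (under 1.5 mm), the bystanders are within 20 mm and the teaspoons in the box within 30 mm of where they were (value of joint lid above 1 rad and velocity of joint lid between -0.05 and 0.05 rad/s and value of joint catch below 0.0015 m and distance of each of timer, salt, spice, bowl, big_spoon from where it was at the start of the episode below 0.02 m and distance of each of teaspoon0, teaspoon1 from where it was at the start of the episode below 0.03 m); the robot touches nothing.
It fails at once if a thing round the box (timer, grinder, spice jar, bowl, serving spoon) is shifted, lifted or knocked over (distance of any of timer, salt, spice, bowl, big_spoon from where it was at the start of the episode above 0.02 m).
It fails at once if a teaspoon in the box is shifted or taken out (distance of any of teaspoon0, teaspoon1 from where it was at the start of the episode above 0.03 m).
It also fails if it takes over 48 s, if anything falls off the work surface, if the arm or the gripper's body presses on something with over 40 N, if the wrist force passes 120 N, or if a joint passes its speed limit or range.

## Working session

There is one attempt and no reset: what is moved stays moved. The work goes in short steps, Python scripts to look and compute and a tool call to move; the robot and the scene stay as the last step left them, time stands still between calls to the robot, and variables do not carry over. Pictures are saved under pics/ and viewed, about 8 in all and at most 12, crops included, and the job is handed in when it is done.

Besides the shell and the picture viewer there is one more tool, called after "Request:" as name(argument=value, ...) on one line, values as JSON. step_arm: Moves the arm, as the interface text tells. Shifts and turns lie within -1 to 1; 1 stands for 0.1 m of shift or 180 degrees of turn. Its arguments: {"type":"object","properties":{"steps":{"type":"array"},"fingers":{"type":"number"},"newtons":{"type":"number"}},"required":["steps"]}

```bash
mkdir -p pics && python3 - <<'E'
from cell import read_state, vision, order
import cv2,numpy as np
s=read_state();print(s['time'],s['position'],np.round(s['ee_rot'],3),s['wrist_force'],s['grip_width'])
for n in('side','top'):
    im=vision.capture(n);cv2.imwrite(f'pics/{n}0.png',cv2.cvtColor(im,cv2.COLOR_RGB2BGR));print(n,vision.camera_model(n))
E
```

```text
0.0 [ 0.16738034 -0.49686756  0.20629207] [[ 0.948  0.319 -0.   ]
 [ 0.319 -0.948  0.002]
 [ 0.    -0.002 -1.   ]] [-0.14075841  0.35555346 -0.71816097] 1.0018392395542424
side {'camera_matrix': array([[456.02573942,   0.        , 260.07750987],
       [  0.        , 456.02573942, 187.92817359],
       [  0.        ,   0.        ,   1.        ]]), 'origin': array([ 0.62651173, -1.22042804,  0.77789902]), 'orientation': array([[ 0.99675251, -0.05752776,  0.05634704],
       [ 0.07738136,  0.49063768, -0.86792096],
       [ 0.02228357,  0.86946261,  0.49349591]])}
top {'camera_matrix': array([[384.71068048,   0.        , 258.04671512],
       [  0.        , 384.71068048, 187.0963524 ],
       [  0.        ,   0.        ,   1.        ]]), 'origin': array([0.35291909, 0.00808911, 1.0712666 ]), 'orientation': array([[ 0.01010956,  0.98091099, -0.19419428],
       [-0.99993414,  0.01097205,  0.00336625],
       [ 0.0054327 ,  0.19414746,  0.98095731]])}
```

View pics/top0.png

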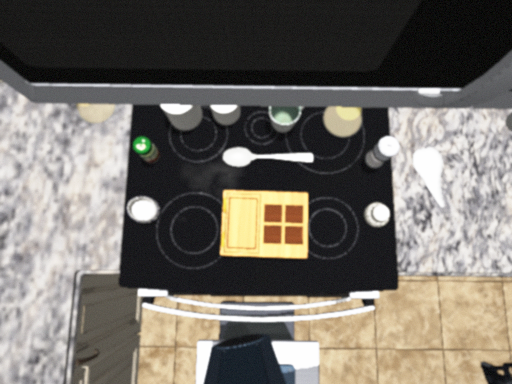

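View pics/side0.png

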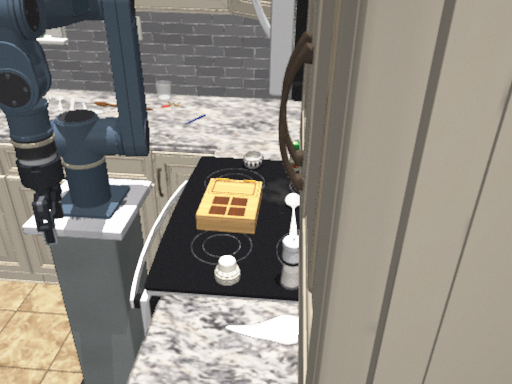

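Top view: box spans cols 221–309, rows 190–259, with tiles near (273/295, 213/235). Lid is on the left. Now I'll measure the tiles in both views.

```bash
cat > h.py <<'E'
import cv2,numpy as np
from cell import read_state,vision,order
def ray(n,px):
    m=vision.camera_model(n);d=np.linalg.inv(m['camera_matrix'])@[px[0],px[1],1]
    return m['origin'],m['orientation']@(d*[1,-1,-1])
def onz(n,px,z):
    o,d=ray(n,px);return o+d*(z-o[2])/d[2]
def two(a,b):
    (o1,d1),(o2,d2)=ray('top',a),ray('side',b)
    t=np.linalg.lstsq(np.c_[d1,-d2],o2-o1,rcond=None)[0]
    p,q=o1+d1*t[0],o2+d2*t[1];return (p+q)/2,np.linalg.norm(p-q)
E
python3 - <<'E'
from h import *
C={}
for n,(x0,y0,x1,y1) in dict(top=(215,185,315,265),side=(190,170,270,240)).items():
    im=cv2.imread(f'pics/{n}0.png')
    hsv=cv2.cvtColor(im,cv2.COLOR_BGR2HSV)
    m=((hsv[...,2]<150)&(hsv[...,2]>40)&(hsv[...,1]>100)&(hsv[...,0]<20)).astype(np.uint8)
    r=np.zeros_like(m);r[y0:y1,x0:x1]=m[y0:y1,x0:x1]
    k,l,st,c=cv2.connectedComponentsWithStats(r,connectivity=4)
    C[n]=[(tuple(c[i].round(1)),int(st[i,4])) for i in range(1,k) if st[i,4]>20]
    for p,a in C[n]: print(n,p,a,onz(n,p,.054).round(4))
im=cv2.imread('pics/top0.png')[180:270,205:325];sm=cv2.imread('pics/side0.png')[160:250,180:300]
cv2.imwrite('pics/c.png',cv2.resize(np.vstack([im,sm]),None,fx=3.3,fy=3.3,interpolation=cv2.INTER_CUBIC))
E
```

```text
top (np.float64(234.0), np.float64(189.0)) 21 [0.5484 0.0693 0.054 ]
top (np.float64(262.0), np.float64(190.0)) 31 [ 0.5465 -0.0061  0.054 ]
top (np.float64(273.9), np.float64(207.2)) 32 [ 0.5001 -0.0383  0.054 ]
top (np.float64(307.9), np.float64(246.4)) 28 [ 0.3975 -0.1275  0.054 ]
top (np.float64(233.5), np.float64(256.5)) 25 [0.3695 0.0666 0.054 ]
side (np.float64(256.6), np.float64(213.7)) 91 [ 0.5456 -0.1007  0.054 ]
side (np.float64(225.2), np.float64(200.3)) 30 [ 0.4437 -0.0362  0.054 ]
side (np.float64(242.4), np.float64(201.4)) 39 [ 0.4967 -0.0366  0.054 ]
side (np.float64(222.1), np.float64(210.1)) 34 [ 0.4426 -0.0926  0.054 ]
side (np.float64(239.6), np.float64(211.3)) 41 [ 0.4947 -0.0933  0.054 ]
side (np.float64(198.3), np.float64(226.1)) 22 [ 0.3893 -0.1824  0.054 ]
side (np.float64(217.4), np.float64(230.5)) 22 [ 0.4454 -0.1976  0.054 ]
```

View pics/c.png

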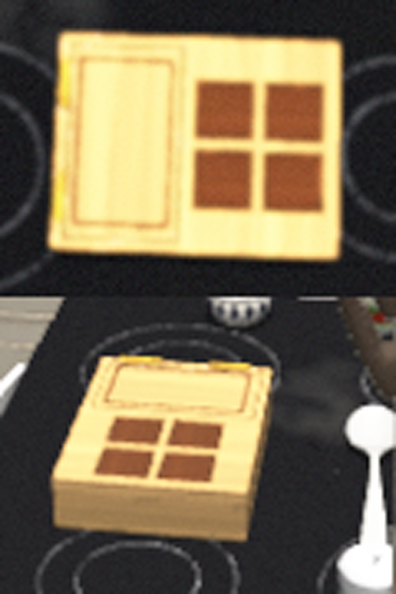

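The crop shows the lid with its hinges (yellow) on the left, and tile centres in the top view near (272.7,213.6), (294.4,213.6), (272.4,234.5), (294.1,235).

```bash
python3 - <<'E'
from h import *
im=cv2.imread('pics/top0.png').astype(int)
r=np.zeros(im.shape[:2],np.uint8);r[200:248,258:306]=(im[200:248,258:306,1]<140)
k,l,st,c=cv2.connectedComponentsWithStats(r,connectivity=4)
T=[c[i] for i in range(1,k) if st[i,4]>100];print(np.round(T,1))
S=[(242.4,201.4),(239.6,211.3),(225.2,200.3),(222.1,210.1)] # far-left, far-right, near-left, near-right
P=[onz('top',p,.054) for p in T]
for p,s,t in zip(P,S,T): print(p.round(4),two(t,s))
for n,p in dict(timer=(377,214),salt=(390,148),spice=(143,146),bowl=(143,209),spoonL=(238,157),spoonR=(312,158)).items(): print(n,onz('top',p,.05).round(3))
E
```

```text
[[272.8 212.9]
 [294.  213.7]
 [272.  234. ]
 [293.1 235. ]]
[ 0.4847 -0.0353  0.054 ] (array([ 0.49073847, -0.03440774,  0.05133137]), np.float64(0.011393164187250792))
[ 0.4832 -0.0917  0.054 ] (array([ 0.48894616, -0.09103269,  0.05128866]), np.float64(0.010977834891813898))
[ 0.4288 -0.0335  0.054 ] (array([ 0.4359823, -0.0323011,  0.0503382]), np.float64(0.014091907511159118))
[ 0.4268 -0.0891  0.054 ] (array([ 0.43438368, -0.08807073,  0.0497849 ]), np.float64(0.014868848784606401))
timer [ 0.485 -0.314  0.05 ]
salt [ 0.669 -0.359  0.05 ]
spice [0.667 0.323 0.05 ]
bowl [0.492 0.311 0.05 ]
spoonL [0.639 0.061 0.05 ]
spoonR [ 0.638 -0.143  0.05 ]
```

Request:
step_arm(steps=[[[0,0,0],0.038],[[0,0,0],0.038],[[0,0,0],0.038],[[0,0,0],0]], fingers=255, newtons=40)

```text
time: 0.5
position: [0.1674, -0.4972, 0.2069]
ee_rot: [[0.999, -0.033, -0.0], [-0.033, -0.999, 0.001], [-0.0, -0.001, -1.0]]
wrist_force: [0.8, -0.2, -0.6]
grip_width: 0.33
```

Request:
step_arm(steps=[[[0.225,-0.43,0],0],[[0.225,-0.43,0],0],[[0.225,-0.43,0],0],[[0.225,-0.43,0],0],[[0.225,-0.43,0],0]])

```text
time: 1.0
position: [0.2876, -0.2846, 0.2072]
ee_rot: [[1.0, -0.031, 0.0], [-0.031, -1.0, 0.0], [0.0, -0.0, -1.0]]
wrist_force: [1.7, -1.0, -0.8]
grip_width: 0.0
```

Request:
step_arm(steps=[[[0.225,-0.43,0],0],[[0.225,-0.43,0],0],[[0.225,-0.43,0],0],[[0.225,-0.43,0],0],[[0.225,-0.43,0],0]])

```text
time: 1.5
position: [0.4073, -0.0734, 0.2075]
ee_rot: [[1.0, -0.03, 0.001], [-0.03, -1.0, -0.0], [0.001, 0.0, -1.0]]
wrist_force: [0.2, -0.3, 0.6]
grip_width: 0.003
```

Request:
step_arm(steps=[[[0,0,0],0],[[0,0,0],0]])

```text
time: 1.7
position: [0.4067, -0.0742, 0.2072]
ee_rot: [[1.0, -0.028, -0.001], [-0.028, -1.0, -0.0], [-0.001, 0.0, -1.0]]
wrist_force: [-0.1, 0.0, 0.4]
grip_width: 0.0
```

Request:
step_arm(steps=[[[0.22,-0.415,0],0],[[0,0,0.4],0],[[0,0,0.4],0],[[0,0,0.4],0],[[0,0,0],0]])

```text
time: 2.2
position: [0.4225, -0.0346, 0.0796]
ee_rot: [[0.999, -0.035, -0.016], [-0.035, -0.999, 0.003], [-0.017, -0.003, -1.0]]
wrist_force: [-2.1, 0.5, -0.7]
grip_width: 0.001
```

```bash
python3 - <<'E'
from h import *
a=cv2.cvtColor(vision.capture('top'),cv2.COLOR_RGB2BGR)[160:290,180:340];b=cv2.cvtColor(vision.capture('side'),cv2.COLOR_RGB2BGR)[110:240,150:310]
cv2.imwrite('pics/d.png',cv2.resize(np.hstack([a,b]),None,fx=2.5,fy=2.5,interpolation=cv2.INTER_CUBIC))
print(read_state()['position'],read_state()['wrist_force'])
E
```

```text
[ 0.42892589 -0.03575117  0.08727614] [ 0.81451176 -0.54433084  0.87226478]
```

View pics/d.png

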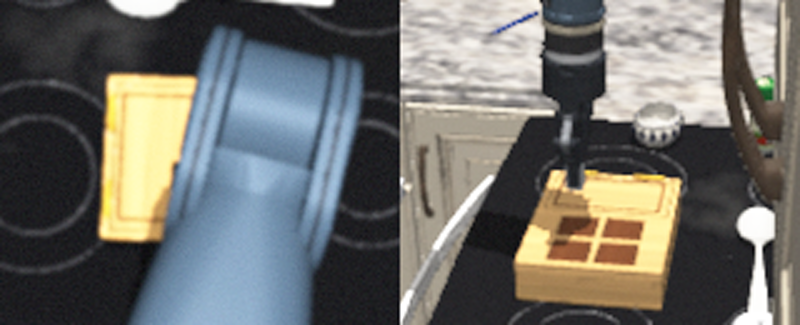

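The tip hangs about 33 mm above tile 0 (crop pixel (577,187), side view), clear of everything. Now pressing gently.

Request:
step_arm(steps=[[[0,0,0.2],0],[[0,0,0.1],0],[[0,0,0],0],[[0,0,0.02],0],[[0,0,0],0]])

```text
time: 2.8
position: [0.4311, -0.0349, 0.0569]
ee_rot: [[0.999, -0.033, 0.002], [-0.033, -0.999, -0.001], [0.002, 0.0, -1.0]]
wrist_force: [-0.6, -0.0, 0.4]
grip_width: 0.003
```

Request:
step_arm(steps=[[[0,0,0.02],0],[[0,0,0],0],[[0,0,0],0]])

```text
time: 3.1
position: [0.4302, -0.0345, 0.0536]
ee_rot: [[0.999, -0.033, 0.0], [-0.033, -0.999, -0.0], [0.0, 0.0, -1.0]]
wrist_force: [-0.5, -0.5, -0.1]
grip_width: 0.0
```

Request:
step_arm(steps=[[[0,0,0.02],0],[[0,0,0],0],[[0,0,0],0]])

```text
time: 3.4
position: [0.4299, -0.0345, 0.0513]
ee_rot: [[0.999, -0.033, -0.0], [-0.033, -0.999, 0.0], [-0.0, -0.0, -1.0]]
wrist_force: [-0.2, -0.0, -0.5]
grip_width: -0.001
```

Request:
step_arm(steps=[[[0,0,0.02],0],[[0,0,0],0],[[0,0,0],0]])

```text
time: 3.7
position: [0.43, -0.0345, 0.0494]
ee_rot: [[0.999, -0.033, -0.0], [-0.033, -0.999, 0.0], [-0.0, -0.0, -1.0]]
wrist_force: [0.2, 0.1, 0.3]
grip_width: -0.003
```

Request:
step_arm(steps=[[[0,0,0.02],0],[[0,0,0],0],[[0,0,0.02],0],[[0,0,0],0]])

```text
time: 4.1
position: [0.4299, -0.0345, 0.0452]
ee_rot: [[0.999, -0.033, -0.001], [-0.033, -0.999, 0.0], [-0.001, -0.0, -1.0]]
wrist_force: [0.3, -0.1, 0.6]
grip_width: -0.002
```

```bash
python3 - <<'E'
from h import *
for t,s in zip([(272.8,212.9),(294,213.7),(272,234),(293.1,235)],[(239.4,201.5),(236.4,211.2),(220.9,200.6),(217.6,210.3)]): print(two(t,s))
b=cv2.cvtColor(vision.capture('side'),cv2.COLOR_RGB2BGR)[150:245,180:280]
cv2.imwrite('pics/e.png',cv2.resize(b,None,fx=6,fy=6,interpolation=cv2.INTER_CUBIC))
E
```

```text
(array([ 0.48615181, -0.03524682,  0.05188731]), np.float64(0.002270499633574538))
(array([ 0.48421337, -0.09178444,  0.05249055]), np.float64(0.001612805390485297))
(array([ 0.42952508, -0.03347682,  0.05026665]), np.float64(0.0008151097910987642))
(array([ 0.42783918, -0.089188  ,  0.05001652]), np.float64(0.00150747909348655))
```

View pics/e.png

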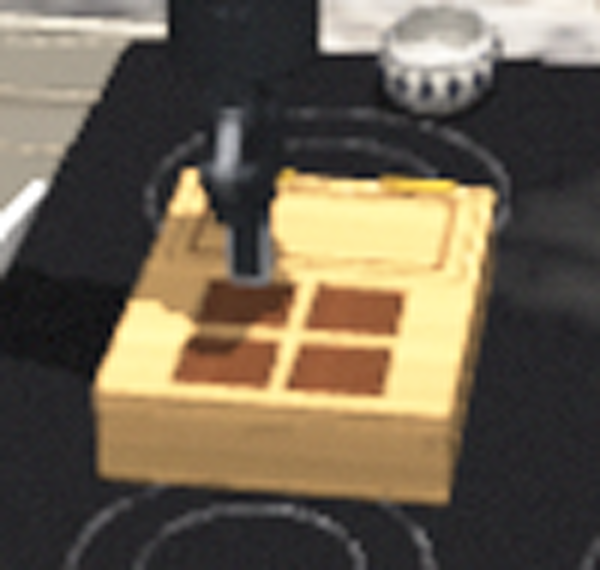

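The side crop shows the tip still above the tile: its foot is at crop (250,282), above tile 0's centre at (248,303). I'll keep going down gently, watching the force.

Request:
step_arm(steps=[[[0,0,0.03],0],[[0,0,0],0],[[0,0,0.03],0],[[0,0,0],0]])

```text
time: 4.55
position: [0.4298, -0.0344, 0.039]
ee_rot: [[0.999, -0.033, -0.001], [-0.033, -0.999, 0.0], [-0.001, -0.0, -1.0]]
wrist_force: [-0.4, 0.8, 0.3]
grip_width: 0.003
```

```bash
python3 - <<'E'
from h import *
s=read_state();print(s['position'],s['wrist_force'],s['joint_positions'])
m=vision.camera_model('side')
for p in [(.43,-.0345,.045),(.43,-.049,.045),(.43,-.0345,.065)]:
    q=m['orientation'].T@(np.array(p)-m['origin']);q=m['camera_matrix']@(q*[1,-1,-1]);print(p,q[:2]/q[2])
E
```

```text
[ 0.42976566 -0.03444768  0.03902968] [-0.43581721  0.81553497  0.33237314] [-1.35099535e+01 -9.60960588e+00 -2.53706305e+01  7.42834415e+01
  8.28684273e-04  1.68398399e+02]
(0.43, -0.0345, 0.045) [220.90471259 202.25978741]
(0.43, -0.049, 0.045) [220.18165717 204.72451083]
(0.43, -0.0345, 0.065) [220.77298031 196.66531745]
```

Request:
step_arm(steps=[[[0,0,0.03],0],[[0,0,0],0],[[0,0,0.02],0],[[0,0,0],0]])

```text
time: 4.95
position: [0.4299, -0.0345, 0.0342]
ee_rot: [[0.999, -0.033, -0.0], [-0.033, -0.999, 0.0], [-0.0, -0.0, -1.0]]
wrist_force: [0.5, -0.0, -0.4]
grip_width: -0.006
```

Request:
step_arm(steps=[[[0,0,0.02],0],[[0,0,0],0]])

```text
time: 5.15
position: [0.4299, -0.0345, 0.0323]
ee_rot: [[0.999, -0.033, -0.0], [-0.033, -0.999, 0.0], [-0.0, -0.0, -1.0]]
wrist_force: [0.1, -1.2, -0.1]
grip_width: 0.001
```

Request:
step_arm(steps=[[[0,0,0.02],0],[[0,0,0],0]])

```text
time: 5.35
position: [0.4301, -0.0346, 0.0304]
ee_rot: [[0.999, -0.033, 0.0], [-0.033, -0.999, -0.0], [0.0, 0.0, -1.0]]
wrist_force: [0.4, 0.2, 0.3]
grip_width: -0.007
```

```bash
python3 - <<'E'
from h import *
b=cv2.cvtColor(vision.capture('side'),cv2.COLOR_RGB2BGR)[150:245,180:280]
cv2.imwrite('pics/f.png',cv2.resize(b,None,fx=6,fy=6,interpolation=cv2.INTER_CUBIC))
E
```

```text
(no output)
```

View pics/f.png

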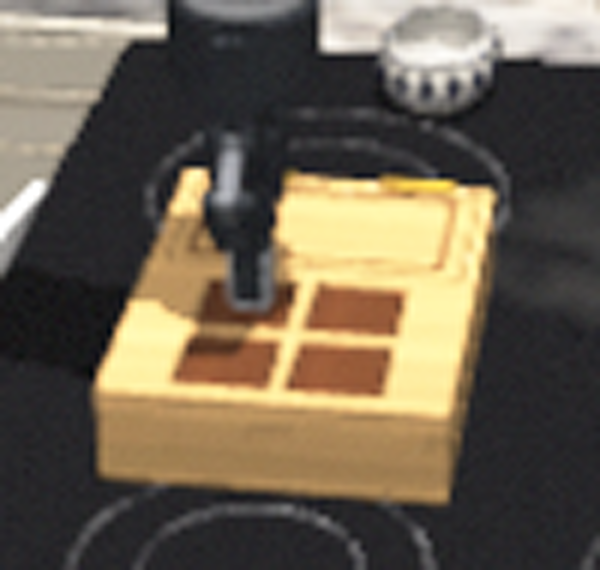

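The tip's foot is now at crop (250,308), close to tile 0's centre and almost touching. So the reported TCP sits about 25 mm below the real tip. Continuing by feel.

Request:
step_arm(steps=[[[0,0,0.02],0],[[0,0,0],0]])

```text
time: 5.6
position: [0.4303, -0.0346, 0.0302]
ee_rot: [[0.999, -0.033, 0.0], [-0.033, -0.999, -0.0], [0.0, 0.0, -1.0]]
wrist_force: [-2.7, 0.6, 9.1]
grip_width: -0.002
```

Request:
step_arm(steps=[[[0,0,0.02],0],[[0,0,0],0]])

```text
time: 5.8
position: [0.4303, -0.0346, 0.0302]
ee_rot: [[0.999, -0.033, 0.001], [-0.033, -0.999, -0.001], [0.001, 0.0, -1.0]]
wrist_force: [-7.7, 1.1, 18.4]
grip_width: -0.002
```

Request:
step_arm(steps=[[[0,0,0.02],0],[[0,0,0],0]])

```text
time: 6.0
position: [0.4303, -0.0346, 0.0301]
ee_rot: [[0.999, -0.033, 0.001], [-0.033, -0.999, -0.001], [0.001, 0.001, -1.0]]
wrist_force: [-11.5, 2.4, 27.1]
grip_width: 0.003
```

Tile 0 is solid: z does not move while the force climbs to 27 N. Contact reads z=0.030, so the true tip is about 24 mm above the reported z. Next is tile 1.

Request:
step_arm(steps=[[[0,0,-0.15],0],[[0.28,0,0],0],[[0.28,0,0],0],[[0,0,0],0],[[0,0,0.06],0]])

```text
time: 6.5
position: [0.4866, -0.0365, 0.0339]
ee_rot: [[0.999, -0.033, 0.001], [-0.033, -0.999, -0.0], [0.001, 0.0, -1.0]]
wrist_force: [0.0, 0.2, 0.0]
grip_width: -0.0
```

Request:
step_arm(steps=[[[0,0,0.02],0],[[0,0,0],0]])

```text
time: 6.7
position: [0.4846, -0.0362, 0.0307]
ee_rot: [[0.999, -0.033, -0.002], [-0.033, -0.999, 0.0], [-0.002, -0.0, -1.0]]
wrist_force: [-0.6, 0.7, -0.3]
grip_width: -0.002
```

Request:
step_arm(steps=[[[0,0,0.02],0],[[0,0,0],0]])

```text
time: 6.9
position: [0.4854, -0.0363, 0.0295]
ee_rot: [[0.999, -0.033, -0.001], [-0.033, -0.999, 0.0], [-0.001, -0.0, -1.0]]
wrist_force: [-0.9, 0.5, 1.6]
grip_width: -0.002
```

Request:
step_arm(steps=[[[0,0,0.02],0],[[0,0,0],0]])

```text
time: 7.1
position: [0.4857, -0.0364, 0.0276]
ee_rot: [[0.999, -0.033, -0.0], [-0.033, -0.999, -0.0], [-0.0, 0.0, -1.0]]
wrist_force: [-2.4, -0.2, 3.0]
grip_width: -0.004
```

Tile 1 gives. Press it right down (bottom expected near z=0.024).

Request:
step_arm(steps=[[[0,0,0.02],0],[[0,0,0.02],0],[[0,0,0],0],[[0,0,0],0]])

```text
time: 7.5
position: [0.486, -0.0364, 0.0242]
ee_rot: [[0.999, -0.033, 0.0], [-0.033, -0.999, -0.0], [0.0, 0.0, -1.0]]
wrist_force: [-4.0, 0.4, 7.3]
grip_width: -0.003
```

Request:
step_arm(steps=[[[0,0,0.02],0],[[0,0,0],0],[[0,0,0],0]])

```text
time: 7.8
position: [0.4862, -0.0365, 0.0241]
ee_rot: [[0.999, -0.033, 0.001], [-0.033, -0.999, -0.0], [0.001, 0.0, -1.0]]
wrist_force: [-6.1, 1.6, 15.5]
grip_width: 0.001
```

Bottomed at 6 mm. Lift off and look.

Request:
step_arm(steps=[[[0,0,-0.16],0],[[-0.28,0,0],0],[[0,0,0],0]])

```text
time: 8.1
position: [0.4555, -0.035, 0.0365]
ee_rot: [[0.999, -0.033, -0.003], [-0.033, -0.999, 0.001], [-0.003, -0.0, -1.0]]
wrist_force: [0.0, -0.3, 0.3]
grip_width: 0.002
```

```bash
python3 - <<'E'
from h import *
b=cv2.cvtColor(vision.capture('side'),cv2.COLOR_RGB2BGR)[140:240,180:280]
cv2.imwrite('pics/g.png',cv2.resize(b,None,fx=6,fy=6,interpolation=cv2.INTER_CUBIC))
print(read_state()['position'],read_state()['wrist_force'])
E
```

```text
[ 0.45712065 -0.03526925  0.03666881] [ 0.25514455 -0.26000385  0.05801528]
```

View pics/g.png

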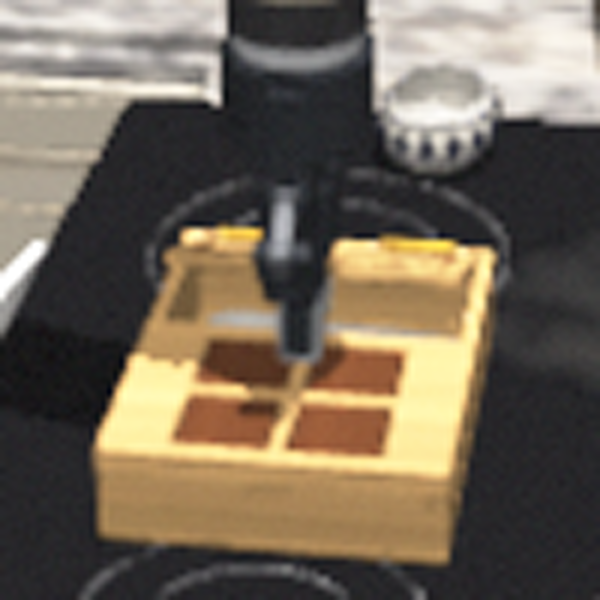

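The lid is ajar: the compartment and a spoon show beyond the deck, at crop row ~320. The finger's foot is at (300,360) on deck centre. Now creep to the free edge.

Request:
step_arm(steps=[[[0,-0.2,0],0],[[0,0,0],0],[[0,-0.04,0],0],[[0,0,0],0]])

```text
time: 8.55
position: [0.4595, -0.0124, 0.0375]
ee_rot: [[0.999, -0.033, 0.0], [-0.033, -0.999, -0.002], [0.001, 0.002, -1.0]]
wrist_force: [-0.3, -2.0, 0.5]
grip_width: 0.002
```

Request:
step_arm(steps=[[[0,-0.04,0],0],[[0,0,0],0]])

```text
time: 8.75
position: [0.4596, -0.0121, 0.0381]
ee_rot: [[0.999, -0.035, 0.0], [-0.035, -0.999, -0.01], [0.001, 0.01, -1.0]]
wrist_force: [-1.0, -9.5, 1.3]
grip_width: 0.007
```

Contact at y=-0.012; the edge is self-locked against a pure push, so drag it upward along the hinge arc.

Request:
step_arm(steps=[[[0,0,-0.06],0],[[0,-0.03,-0.06],0],[[0,-0.04,-0.06],0],[[0,0,0],0]])

```text
time: 9.15
position: [0.46, -0.0066, 0.0579]
ee_rot: [[0.999, -0.036, 0.001], [-0.036, -0.999, -0.014], [0.002, 0.014, -1.0]]
wrist_force: [-3.4, -13.9, 5.9]
grip_width: -0.0
```

```bash
python3 - <<'E'
from h import *
b=cv2.cvtColor(vision.capture('side'),cv2.COLOR_RGB2BGR)[140:240,180:280]
cv2.imwrite('pics/i.png',cv2.resize(b,None,fx=6,fy=6,interpolation=cv2.INTER_CUBIC))
s=read_state();print(s['position'],s['wrist_force'],s['wrist_torque'])
E
```

```text
[ 0.46000215 -0.00675702  0.05759339] [ -2.51955133 -14.38409585   6.15161791] [-2.93563136  0.67856515  0.00991576]
```

View pics/i.png

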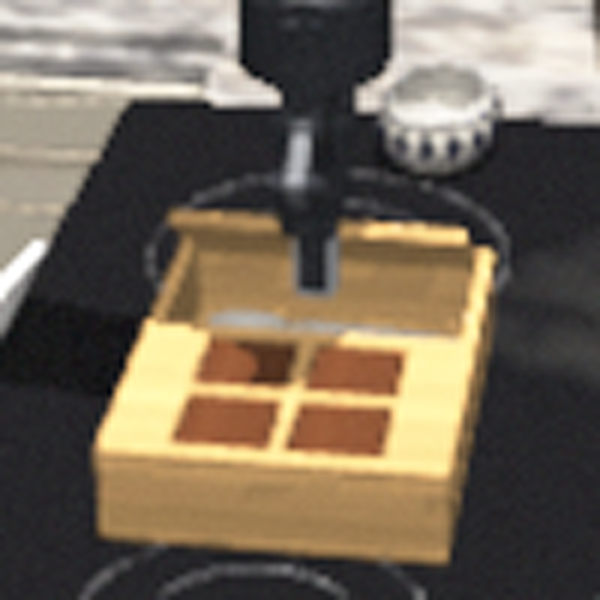

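The lid has risen further: its edge is at crop row ~225–245, touching the finger up near its knuckle (row ~235), with the tip at row 290. I'll raise the tip so the straight part of the finger bears on the edge.

Request:
step_arm(steps=[[[0,0,-0.06],0],[[0,0,-0.06],0],[[0,0,0],0]])

```text
time: 9.5
position: [0.4603, -0.0016, 0.0687]
ee_rot: [[0.999, -0.034, 0.002], [-0.034, -0.999, -0.002], [0.002, 0.001, -1.0]]
wrist_force: [-0.5, -4.0, 3.5]
grip_width: -0.0
```

Request:
step_arm(steps=[[[0,-0.05,-0.065],0],[[0,-0.06,-0.065],0],[[0,0,0],0]])

```text
time: 9.8
position: [0.4607, 0.0082, 0.0827]
ee_rot: [[0.999, -0.034, 0.002], [-0.034, -0.999, -0.006], [0.003, 0.006, -1.0]]
wrist_force: [-1.9, -8.4, 7.4]
grip_width: -0.001
```

Request:
step_arm(steps=[[[0,-0.06,-0.05],0],[[0,-0.06,-0.05],0],[[0,0,0],0]])

```text
time: 10.1
position: [0.4612, 0.0193, 0.0938]
ee_rot: [[0.999, -0.034, 0.003], [-0.034, -0.999, -0.008], [0.003, 0.008, -1.0]]
wrist_force: [-5.0, -9.5, 12.8]
grip_width: -0.003
```

Force points along the edge-to-hinge line, so I'm jamming; go up more steeply.

Request:
step_arm(steps=[[[0,0.02,-0.06],0],[[0,0,-0.06],0],[[0,0,0],0]])

```text
time: 10.4
position: [0.4604, 0.0212, 0.1028]
ee_rot: [[0.999, -0.033, 0.001], [-0.033, -0.999, 0.001], [0.001, -0.002, -1.0]]
wrist_force: [0.1, -0.6, -0.4]
grip_width: -0.001
```

```bash
python3 - <<'E'
from h import *
b=cv2.cvtColor(vision.capture('side'),cv2.COLOR_RGB2BGR)[130:230,180:280]
cv2.imwrite('pics/j.png',cv2.resize(b,None,fx=6,fy=6,interpolation=cv2.INTER_CUBIC))
s=read_state();print(s['position'],s['wrist_force'],s['wrist_torque'])
E
```

```text
[0.4600471  0.02111783 0.10235141] [ 0.07298176  0.03030015 -0.12794345] [-0.020598    0.02846603 -0.02048831]
```

View pics/j.png

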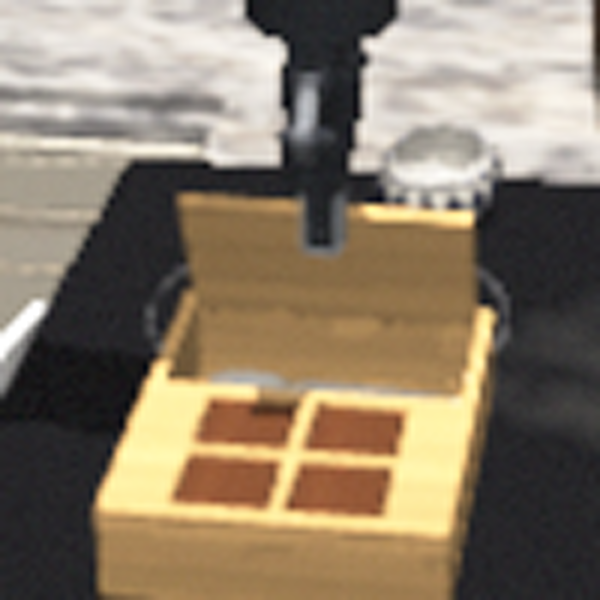

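The lid now stands at roughly 60°, its edge at crop row ~205 and the tip at row 250, and contact force is nil. I'll push on, mostly sideways.

Request:
step_arm(steps=[[[0,-0.06,-0.04],0],[[0,-0.07,-0.04],0],[[0,0,0],0]])

```text
time: 10.75
position: [0.4607, 0.0346, 0.111]
ee_rot: [[0.999, -0.032, 0.001], [-0.032, -0.999, 0.001], [0.001, -0.001, -1.0]]
wrist_force: [0.1, -0.1, 0.0]
grip_width: -0.002
```

Request:
step_arm(steps=[[[0,-0.07,-0.03],0],[[0,-0.08,-0.02],0],[[0,0,0],0]])

```text
time: 11.05
position: [0.4611, 0.0495, 0.1159]
ee_rot: [[0.999, -0.032, 0.001], [-0.032, -0.999, 0.0], [0.001, -0.0, -1.0]]
wrist_force: [-0.4, -0.7, 0.3]
grip_width: 0.001
```

Request:
step_arm(steps=[[[0,0,0],0],[[0,0.3,0],0],[[0,0.4,0],0],[[0,0.4,-0.2],0],[[0,0.4,-0.2],0]])

```text
time: 11.55
position: [0.4548, -0.1026, 0.155]
ee_rot: [[0.999, -0.033, -0.002], [-0.033, -0.999, 0.001], [-0.002, -0.001, -1.0]]
wrist_force: [1.1, -0.4, 0.1]
grip_width: -0.001
```

```bash
python3 - <<'E'
from h import *
a=cv2.cvtColor(vision.capture('top'),cv2.COLOR_RGB2BGR)[100:270,110:420];b=cv2.cvtColor(vision.capture('side'),cv2.COLOR_RGB2BGR)[110:300,150:310]
a=cv2.resize(a,(465,255));b=cv2.resize(b,(320,380));a=cv2.copyMakeBorder(a,0,125,0,0,0)
cv2.imwrite('pics/k.png',np.hstack([a,b]))
s=read_state();print(s['position'],s['wrist_force'],s['time'])
E
```

```text
[ 0.45745854 -0.1065515   0.15844428] [ 0.08259804  0.49508406 -0.39454945] 11.65
```

View pics/k.png

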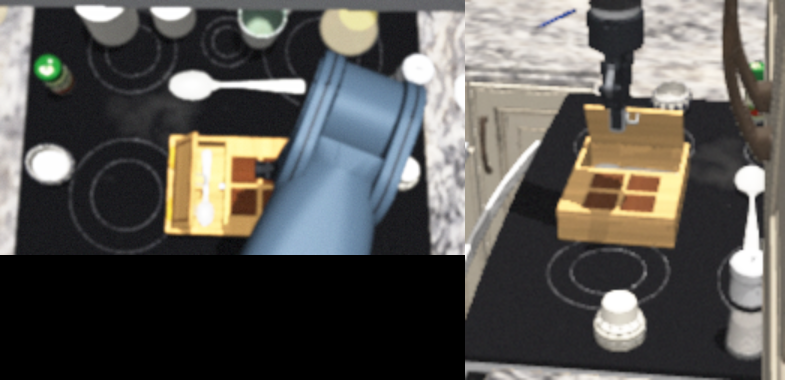

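Wide open: in the top view (left) the lid spans crop cols 176–197, and in the side view it stands up to row 105. Spoons and bystanders look undisturbed. I'll check the angle numerically.

```bash
python3 - <<'E'
from h import *
for r,n,px in((0,'top',(241,222)),(0,'top',(239,222)),(0,'side',(235,163.5))):
    o,d=ray(n,px)
    for t in np.deg2rad(range(40,92,4)):
        z=.052+.09*np.sin(t);p=o+d*(z-o[2])/d[2];e=p[1]-(.091-.09*np.cos(t))
        print(n,px,round(np.rad2deg(t)),p.round(3),round(e*1000)) if abs(e)<.01 else 0
E
```

```text
top (241, 222) 56 [0.452 0.046 0.127] 5
top (241, 222) 60 [0.452 0.046 0.13 ] 0
top (241, 222) 64 [0.451 0.046 0.133] -6
top (239, 222) 60 [0.452 0.051 0.13 ] 5
top (239, 222) 64 [0.451 0.051 0.133] -1
top (239, 222) 68 [0.451 0.05  0.135] -7
side (235, 163.5) 64 [0.462 0.06  0.133] 9
side (235, 163.5) 68 [0.463 0.055 0.135] -2
```

Measured about 60–68°, which is past 57° but by less than I want. The tip was near the edge height, so it may have slid off. Push once more, lower on the lid.

Request:
step_arm(steps=[[[0,-0.3,0.32],0],[[0,-0.3,0.3],0],[[0,-0.4,0],0],[[0,-0.15,0],0],[[0,0,0],0]])

```text
time: 12.15
position: [0.4589, 0.0155, 0.0928]
ee_rot: [[1.0, -0.03, -0.001], [-0.03, -1.0, 0.0], [-0.001, -0.0, -1.0]]
wrist_force: [0.1, -0.9, -0.8]
grip_width: 0.001
```

Request:
step_arm(steps=[[[0,-0.08,0],0],[[0,-0.08,0],0],[[0,-0.06,-0.02],0],[[0,0,0],0]])

```text
time: 12.55
position: [0.4628, 0.0324, 0.0999]
ee_rot: [[0.999, -0.036, 0.006], [-0.036, -0.999, -0.006], [0.006, 0.006, -1.0]]
wrist_force: [0.1, -0.6, 0.4]
grip_width: -0.004
```

Request:
step_arm(steps=[[[0,-0.06,-0.02],0],[[0,-0.06,-0.01],0],[[0,0,0],0],[[0,0,0],0]])

```text
time: 12.95
position: [0.4618, 0.0428, 0.0993]
ee_rot: [[0.999, -0.036, 0.002], [-0.036, -0.999, -0.011], [0.002, 0.011, -1.0]]
wrist_force: [-0.2, -12.4, 4.7]
grip_width: -0.001
```

Request:
step_arm(steps=[[[0,-0.06,0],0],[[0,-0.04,0],0],[[0,0,0],0],[[0,0,0],0]])

```text
time: 13.35
position: [0.4619, 0.0434, 0.0997]
ee_rot: [[0.999, -0.035, 0.001], [-0.035, -0.999, -0.021], [0.002, 0.021, -1.0]]
wrist_force: [-2.4, -25.9, 6.1]
grip_width: 0.002
```

Firm stop at 26 N, likely the lid's end stop. Retreat and look.

Request:
step_arm(steps=[[[0,0.15,0],0],[[0,0.3,0],0],[[0,0.4,0],0],[[0,0.4,-0.3],0],[[0,0.4,-0.3],0]])

```text
time: 13.85
position: [0.4548, -0.1111, 0.1566]
ee_rot: [[1.0, -0.029, -0.004], [-0.029, -1.0, 0.006], [-0.004, -0.006, -1.0]]
wrist_force: [1.5, -0.5, 1.0]
grip_width: -0.001
```

Request:
step_arm(steps=[[[-0.2,0.4,-0.1],0],[[-0.2,0.4,0],0],[[-0.2,0.4,0],0],[[0,0,0],0],[[0,0,0],0]])

```text
time: 14.35
position: [0.3924, -0.2294, 0.167]
ee_rot: [[0.999, -0.032, -0.0], [-0.032, -0.999, 0.005], [-0.0, -0.005, -1.0]]
wrist_force: [-0.4, -0.2, -0.6]
grip_width: -0.003
```

```bash
python3 - <<'E'
from h import *
a=cv2.cvtColor(vision.capture('top'),cv2.COLOR_RGB2BGR)[100:270,110:420];b=cv2.cvtColor(vision.capture('side'),cv2.COLOR_RGB2BGR)[110:300,150:310]
a=cv2.resize(a,(465,255));b=cv2.resize(b,(320,380));a=cv2.copyMakeBorder(a,0,125,0,0,0)
cv2.imwrite('pics/l.png',np.hstack([a,b]))
s=read_state();print(s['position'],s['wrist_force'],s['time'])
E
```

```text
[ 0.3931425  -0.22818506  0.16720648] [-0.39779645  0.22708256 -0.52711712] 14.45
```

View pics/l.png

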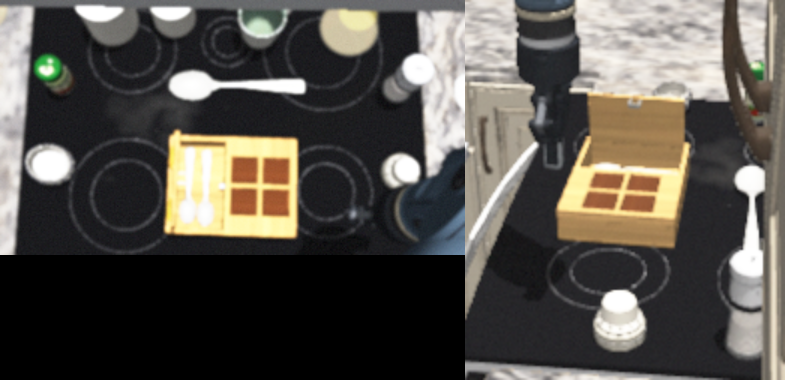

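The lid is now nearly upright: edge-on at crop col ~175 in the top view, standing up to row ~93 in the side view. Both spoons lie in place, the tiles look level, the bystanders have not moved and the arm is clear.

```bash
python3 -c "
from cell import order
print(order.finish_job())"
```

```text
the job is handed in; nothing more can be done
None
```

The box is open and the job is handed in at about 14.5 s of the 48 s allowed. No verdict was reported, so success rests on my own checks.

- **Tiles:** Tile 0 was solid, taking 27 N without moving. Tile 1 gave and was pressed 6 mm to its stop, which sprang the lid ajar. Tiles 2 and 3 were not touched.
- **Lid:** I pushed it up by its free edge in two passes. After the first it measured only about 60–68°, so I pushed again until it met a firm stop at 26 N. I took that to be the hinge's end stop.
- **Last picture:** The lid is nearly upright, judged by eye rather than measured. All four tiles look level, both teaspoons lie in place, and the bystanders look undisturbed. The arm is clear, with about 0.5 N on the wrist, which is the noise level.

**What disagreed:**
- The reported tool height read about 24 mm lower than the cameras and the height given for the tiles. I found contact by feel instead.
- My first side-view tile mask was off by about 12 mm, so I re-read those tile positions by eye.
- On the first pass the lid edge jammed against the finger more than once, at up to about 16 N, until I lifted more steeply.

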